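# Sweep spacer rings through the tray gate

### The arm

A 6-joint arm with a two-finger parallel gripper is mounted at the origin on the work surface. World frame = base frame: x ahead of the robot, y to its left, z up, the work surface at z = 0. Lengths are in mm, angles in rad, forces in N, time in s.
With the tool pointing down it reaches from about 300 to 750 mm from the base axis. Payload 8.5 kg.
Tool frame: the origin (TCP) lies where the fingers leave the gripper's body, on its centre line; the fingertips stand 73 mm ahead of it and the grasp point (between the pads) lies 54 mm ahead of it; z points along the fingers, y is the line along which they close (so a half turn about z gives the same grasp; the last joint's range is limited). The gripper opens to 85 mm and grips with 20 to 120 N. Pads are 22 mm wide; open, the fingers measure 114 mm over their backs; the gripper's body (76 mm by 85 mm) begins 54 mm behind the grasp point. The pads swing forward as they close: fully open they stand 13 mm farther back than shut.
Start: joints at [-1.464, 0.381, 1.297, -0, 1.464, -0.215], TCP at [173.945, -521.751, 303.922] pointing down, gripper open.
Joint ranges: [-3.11, 3.11], [-0.89, 2.33], [0.22, 2.48], [-1.42, 4.56], [0.17, 2.85], [-2.88, 2.88]. Speed limits (rad/s): [2.39, 2.39, 3.14, 3.14, 3.14, 3.14].

### API

Orientations are given as a rotation vector (axis times angle).
In Python, from bench import arm gives the robot as it stands. Calls block until the motion is done:
- arm.move_ptp(position, orientation): joint-space move of the TCP to a pose.
- arm.move_straight(position, vel=150, orientation=None): straight line of the TCP; orientation=None keeps the orientation; vel is the mean speed in mm/s.
- arm.set_joints(angles): joint-space move.
- arm.move_gripper(opening): finger opening in mm; the grip force is fixed at half the most; returns when the fingers have stopped.
- arm.sleep(seconds).
- arm.solve_ik(position, orientation): joint angles nearest the present ones, or None.
- arm.grab_frame(name): name is "scene" or "top"; returns the picture (420x560x3 uint8, red, green, blue); there is no depth.
- arm.camera_params(name): a dict with "K" (3x3 intrinsics, pixels), "R" (3x3) and "t" (3): a world point X has camera coordinates R X + t. Camera axes: x right, y down, z forward; pixel columns grow to the right and rows downward; lengths in mm; the calibration is good to about 2 mm. A picture is of the moment at which its call begins. camera_params takes no time and is no camera call.
A pose or a line that the arm cannot do raises arm.PlanningError and nothing moves.
- arm.sign_off(): hands the job in; it is judged then, once.
Trained networks look in the newest picture that a camera, given by its name, has taken for a name from the list of things; names that differ only in an ending like _2 or _b are one class to them, and where a whole thing is asked for, a point or a joint stands for the part that bears it (a point fixed in the world has none). Each returns a list of dicts, best first, with "score" (0 to 1); they miss things now and then, are a little off and sometimes report something else, mostly with a low value. They report only what shows in the picture. A call takes as long as a camera call.
- arm.recognise(target, camera): "extent" ([left, top, width, height] as shares, 0 to 1, of the picture: columns of its width, rows of its height, round what is visible of it).
- arm.silhouettes(target, camera): "mask" (420x560 bool, what is visible of it) and "extent" ([left, top, width, height] as shares, 0 to 1, of the picture: columns of its width, rows of its height, round what is visible of it).
Readings, each from a call of its own:
- arm.read_t(): time.
- arm.read_q(): joint angles.
- arm.read_joint_velocities(): joint speeds.
- arm.read_effort(): joint torques, N m.
- arm.read_tcp_pos(): TCP position.
- arm.read_ee_rot(): TCP orientation.
- arm.read_ft_force(): force on the tool from outside, world axes, zero at the start.
- arm.read_moment(): the same for the moment, N m.
- arm.read_gripper_width(): finger opening in mm.
- arm.read_grip_force(): force on a finger pad.
Only numpy, scipy, OpenCV 4.12 (cv2) and the standard library are available. Lean on these libraries where they do the work, as an engineer would, in place of code of your own. Each camera call takes 0.05 s, during which the arm holds its last target. There are 200 camera calls.

### The job

Sweep the three loose dark steel spacer rings through the narrow gate of the blue sorting tray, one at a time, so that each drops into the slot behind the gate. Push them with the fingertips along the tray's floor and never lift a ring. Leave the brass nut that lies among them, and the jar, green screw box and screwdriver beside the tray, where they are.

Things in the scene. Friction and masses are not known exactly. Their poses are not given: they have to be found in the camera images.
- tray: Blue sorting tray fixed to the bench, 290 (x) by 319 (y) mm; origin on the bench under it, z up. Its level white floor is at 55 mm, x -140..140, y -160..94 mm; rim and all inner walls rise 16 mm above the floor. Two straight yellow walls funnel from (x +-140, y -15) to the gate at (x +-25, y 82 mm); rings go through it towards tray +y. The floor ends at y 94; from there to y 148 is the slot.
- gate (a point): Middle of the gate entrance at floor height (tray x 0, y 82, z 55 mm). The gate is 50 mm wide along tray x; its yellow cheeks run 12 mm along tray +y to the edge of the slot, then on along the slot sides. Axes as the tray.
- slot (a point): Middle of the slot mouth at floor height (tray x 0, y 121, z 55 mm): an open-topped pocket 50 mm wide along tray x, 54 mm long along tray y, 49 mm deep, with room for all three rings. A ring tips in by itself once its centre is pushed past the edge, 12 mm beyond the gate entrance. Axes as the tray.
- ring0_center (a point): Centre, half-way up, of a loose dark steel spacer ring, 38 mm outside diameter, 18 mm hole, 8 mm thick, about 50 g, lying flat on the tray's floor; z is its axis. Its top is 8 mm above the tray's floor.
- ring1_center (a point): Centre of the second, identical ring.
- ring2_center (a point): Centre of the third, identical ring.
- nut_center (a point): Centre, half-way up, of a loose brass hexagon nut, 30 mm across flats, 35 mm across corners, 18 mm high, about 100 g, lying on the tray's floor among the rings; to be left alone.
- jar: Amber glass jar with a black cap, 42 mm diameter, 85 mm high, standing loose on the bench beside the tray; origin at its underside.
- screwbox: Green screw carton, 70 by 110 by 55 mm, lying loose on the bench beyond the tray; origin at the centre of its underside.
- driver_grip (a point): Middle of the orange handle of a screwdriver lying loose on the bench beside the tray.

How it is judged (in metres and radians):
On the way, in this order (a step that is already met when the one before it is completed fails the run):
1. a first ring is in the slot, the other two not yet (((z of ring0_center in the frame of tray between 0 and 0.049 m and x of ring0_center in the frame of tray between -0.027 and 0.027 m and y of ring0_center in the frame of tray between 0.094 and 0.148 m) or (z of ring1_center in the frame of tray between 0 and 0.049 m and x of ring1_center in the frame of tray between -0.027 and 0.027 m and y of ring1_center in the frame of tray between 0.094 and 0.148 m) or (z of ring2_center in the frame of tray between 0 and 0.049 m and x of ring2_center in the frame of tray between -0.027 and 0.027 m and y of ring2_center in the frame of tray between 0.094 and 0.148 m)) and not (((z of ring0_center in the frame of tray between 0 and 0.049 m and x of ring0_center in the frame of tray between -0.027 and 0.027 m and y of ring0_center in the frame of tray between 0.094 and 0.148 m) and (z of ring1_center in the frame of tray between 0 and 0.049 m and x of ring1_center in the frame of tray between -0.027 and 0.027 m and y of ring1_center in the frame of tray between 0.094 and 0.148 m)) or ((z of ring0_center in the frame of tray between 0 and 0.049 m and x of ring0_center in the frame of tray between -0.027 and 0.027 m and y of ring0_center in the frame of tray between 0.094 and 0.148 m) and (z of ring2_center in the frame of tray between 0 and 0.049 m and x of ring2_center in the frame of tray between -0.027 and 0.027 m and y of ring2_center in the frame of tray between 0.094 and 0.148 m)) or ((z of ring1_center in the frame of tray between 0 and 0.049 m and x of ring1_center in the frame of tray between -0.027 and 0.027 m and y of ring1_center in the frame of tray between 0.094 and 0.148 m) and (z of ring2_center in the frame of tray between 0 and 0.049 m and x of ring2_center in the frame of tray between -0.027 and 0.027 m and y of ring2_center in the frame of tray between 0.094 and 0.148 m)))), for 0.2 s.
2. a second ring is in the slot, the last not yet ((((z of ring0_center in the frame of tray between 0 and 0.049 m and x of ring0_center in the frame of tray between -0.027 and 0.027 m and y of ring0_center in the frame of tray between 0.094 and 0.148 m) and (z of ring1_center in the frame of tray between 0 and 0.049 m and x of ring1_center in the frame of tray between -0.027 and 0.027 m and y of ring1_center in the frame of tray between 0.094 and 0.148 m)) or ((z of ring0_center in the frame of tray between 0 and 0.049 m and x of ring0_center in the frame of tray between -0.027 and 0.027 m and y of ring0_center in the frame of tray between 0.094 and 0.148 m) and (z of ring2_center in the frame of tray between 0 and 0.049 m and x of ring2_center in the frame of tray between -0.027 and 0.027 m and y of ring2_center in the frame of tray between 0.094 and 0.148 m)) or ((z of ring1_center in the frame of tray between 0 and 0.049 m and x of ring1_center in the frame of tray between -0.027 and 0.027 m and y of ring1_center in the frame of tray between 0.094 and 0.148 m) and (z of ring2_center in the frame of tray between 0 and 0.049 m and x of ring2_center in the frame of tray between -0.027 and 0.027 m and y of ring2_center in the frame of tray between 0.094 and 0.148 m))) and not ((z of ring0_center in the frame of tray between 0 and 0.049 m and x of ring0_center in the frame of tray between -0.027 and 0.027 m and y of ring0_center in the frame of tray between 0.094 and 0.148 m) and (z of ring1_center in the frame of tray between 0 and 0.049 m and x of ring1_center in the frame of tray between -0.027 and 0.027 m and y of ring1_center in the frame of tray between 0.094 and 0.148 m) and (z of ring2_center in the frame of tray between 0 and 0.049 m and x of ring2_center in the frame of tray between -0.027 and 0.027 m and y of ring2_center in the frame of tray between 0.094 and 0.148 m))), for 0.2 s.
3. the third ring is in the slot (z of ring0_center in the frame of tray between 0 and 0.049 m and x of ring0_center in the frame of tray between -0.027 and 0.027 m and y of ring0_center in the frame of tray between 0.094 and 0.148 m and z of ring1_center in the frame of tray between 0 and 0.049 m and x of ring1_center in the frame of tray between -0.027 and 0.027 m and y of ring1_center in the frame of tray between 0.094 and 0.148 m and z of ring2_center in the frame of tray between 0 and 0.049 m and x of ring2_center in the frame of tray between -0.027 and 0.027 m and y of ring2_center in the frame of tray between 0.094 and 0.148 m), for 0.2 s.
At the end, for the whole second after the job is handed in: All three rings rest in the slot, each centre within the slot's mouth and at least 6 mm below the tray's floor; the nut, jar, screw box and screwdriver are each within 15 mm of where they started (all of step 3 and linear speed of each of ring0, ring1, ring2 below 0.03 m/s and distance of each of nut_center, jar, screwbox, driver_grip from where it was at the start of the episode below 0.015 m); the robot touches nothing.
It fails at once if a ring is lifted (its centre over 10 mm higher than when lying on the tray's floor) (z of any of ring0_center, ring1_center, ring2_center in the frame of tray above 0.069 m).
It fails at once if the nut is moved more than 15 mm (distance of nut_center from where it was at the start of the episode above 0.015 m).
It fails at once if the jar, screw box or screwdriver is moved more than 15 mm (distance of any of jar, screwbox, driver_grip from where it was at the start of the episode above 0.015 m).
It also fails if it takes over 66 s, if anything falls off the work surface, if the arm or the gripper's body presses on something with over 40 N, if the wrist force passes 120 N, or if a joint passes its speed limit or range.

## Working session

There is one attempt and no reset: what is moved stays moved. The work goes in short steps, each a Python script; the robot and the scene stay as the last script left them, time stands still between calls to the robot, and variables do not carry over. Pictures are saved under pics/ and viewed, at most 10 in all, crops included, and the job is handed in when it is done.

```bash
mkdir -p pics; cat > h.py <<'E'
from bench import arm
import numpy as np, cv2
def ray(cam,u,v,z):
    p=arm.camera_params(cam);K,R,t=map(np.array,(p["K"],p["R"],p["t"]))
    d=R.T@np.linalg.solve(K,[u,v,1]);c=-R.T@t
    return c+d*(z-c[2])/d[2]
def proj(cam,X):
    p=arm.camera_params(cam);K,R,t=map(np.array,(p["K"],p["R"],p["t"]))
    x=K@(R@np.array(X,float)+t);return x[:2]/x[2]
E
python3 - <<'E'
from h import *
f=arm.grab_frame("top");g=arm.grab_frame("scene")
cv2.imwrite("pics/top0.png",f[:,:,::-1]);cv2.imwrite("pics/scene0.png",g[:,:,::-1])
for n,z in [("tray",71),("ring0_center",63),("nut_center",73),("jar",85),("screwbox",55),("driver_grip",15)]:
    for d in arm.silhouettes(n,"top"):
        m=d["mask"];v,u=np.nonzero(m);c=(u.mean(),v.mean())
        print(n,round(d["score"],2),np.round(c),m.sum(),np.round(np.array(d["extent"])*[560,420,560,420]),ray("top",*c,z).round(1))
print(arm.read_ee_rot(),arm.read_t(), {k:np.round(v,3).tolist() for k,v in arm.camera_params("top").items()})
E
```

```text
tray 0.63 [279. 225.] 16102 [199. 154. 158. 146.] [571.1  33.5  71. ]
ring0_center 0.53 [294. 191.] 122 [288. 183.  15.  16.] [657.4  -5.   63. ]
nut_center 0.44 [316. 245.] 147 [309. 239.  16.  16.] [521.3 -50.8  73. ]
nut_center 0.25 [279. 226.] 16037 [198. 151. 160. 145.] [569.8  33.   73. ]
jar 0.93 [189. 178.] 391 [180. 166.  20.  24.] [687.4 248.   85. ]
screwbox 0.71 [317. 148.] 1414 [294. 131.  47.  35.] [769.4 -64.3  55. ]
driver_grip 0.75 [366. 254.] 455 [359. 200.  20.  76.] [ 502.4 -179.8   15. ]
[-3.10076959e+00 -5.03235937e-01 -1.91513012e-05] 0.4 {'K': [[378.859, 0.0, 280.901], [0.0, 378.859, 209.956], [0.0, 0.0, 1.0]], 'R': [[-0.02, -1.0, -0.002], [-0.98, 0.02, -0.199], [0.199, -0.002, -0.98]], 't': [41.159, 609.18, 856.933]}
```

View pics/top0.png

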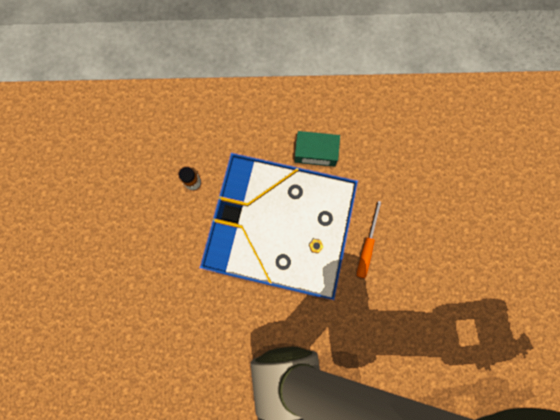

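View pics/scene0.png

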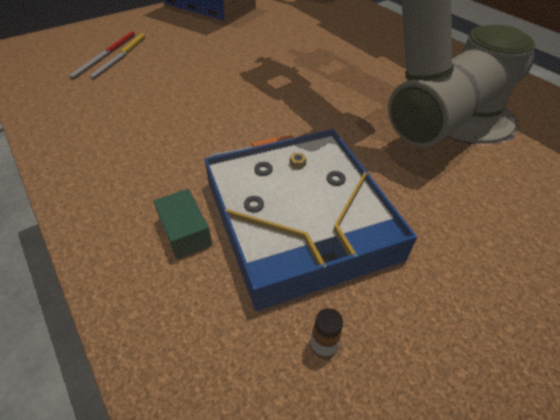

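The top view shows the tray's gate facing image-left at (240,215). The rings are near (295,191), (325,218) and (283,262), with the nut at (316,245). The jar, box and driver are outside the tray. Next I fit the tray pose and the ring positions.

```bash
cat >> h.py <<'E'
from scipy.optimize import least_squares
def T(pose,p):  # tray xy -> world xy
    c,s=np.cos(pose[2]),np.sin(pose[2]);p=np.atleast_2d(p)
    return p@np.array([[c,s],[-s,c]])+pose[:2]
def Ti(pose,p):
    c,s=np.cos(pose[2]),np.sin(pose[2]);return (np.atleast_2d(p)-pose[:2])@np.array([[c,-s],[s,c]])
def blobs(cam,f,pose,z=63):
    "dark ring-like blobs on the tray floor, tray frame"
    q=[(-138,-158),(138,-158),(138,-15),(25,82),(25,94),(-25,94),(-25,82),(-138,-15)]
    poly=np.array([proj(cam,[*T(pose,a)[0],60]) for a in q])
    s=4;F=cv2.resize(f,None,fx=s,fy=s,interpolation=cv2.INTER_CUBIC)
    m=np.zeros(F.shape[:2],np.uint8);cv2.fillPoly(m,[np.int32((poly+.5)*s)],1)
    dark=((F.max(2)<110)&(m>0)).astype(np.uint8);out=[]
    for c in cv2.findContours(dark,cv2.RETR_EXTERNAL,cv2.CHAIN_APPROX_NONE)[0]:
        a=cv2.contourArea(c)/s**2
        if a<50: continue
        (u,v),d,_=cv2.fitEllipse(c)
        out.append((Ti(pose,ray(cam,(u+.5)/s-.5,(v+.5)/s-.5,z)[:2])[0].round(1),round(a),np.round(np.array(d)/s,1)))
    return out
E
cat > m.py <<'E'
from h import *
res={}
for cam in ("top","scene"):
    f=arm.grab_frame(cam);m=max(arm.silhouettes("tray",cam),key=lambda d:d["score"])["mask"]
    hsv=cv2.cvtColor(f,cv2.COLOR_RGB2HSV)
    tray=((hsv[...,0]>100)&(hsv[...,0]<130)&(hsv[...,1]>130)&cv2.dilate(m.astype(np.uint8),np.ones((9,9))).astype(bool))
    v,u=np.nonzero(tray)
    # model: project rim corners (z=71) and base corners (z=0) hull; fit to blue mask hull
    hull=cv2.convexHull(np.c_[u,v].astype(np.int32))[:,0].astype(float)
    base=[(x,y,z) for z in (0,71) for x in(-145,145) for y in (-165,154)]
    def r(p):
        q=np.array([proj(cam,[*T(p,b[:2])[0],b[2]]) for b in base],np.float32)
        h=cv2.convexHull(q)
        return [cv2.pointPolygonTest(h,(float(a),float(b)),True)-0.3 for a,b in hull]
    b=min((least_squares(r,[571+a,33,1.35-1.57+1.57*0+k],loss="soft_l1") for k in (0,) for a in (0,)),key=lambda s:s.cost)
    print(cam,b.x.round(3),b.cost,len(hull)); res[cam]=(f,b.x,hsv,m)
np.save("pose.npy",[res[c][1] for c in res])
for cam in res:
    f,p,_,_=res[cam]; p=res["top"][1]
    print(cam,blobs(cam,f,p))
    s=3;F=cv2.resize(f,None,fx=s,fy=s,interpolation=cv2.INTER_CUBIC).copy()
    for L,z in [([(-145,-165),(145,-165),(145,154),(-145,154)],71),([(-140,-15),(-25,82),(-25,148),(25,148),(25,82),(140,-15)],71),([(-140,-160),(140,-160)],55)]:
        q=np.array([proj(cam,[*T(p,a)[0],z]) for a in L]);cv2.polylines(F,[np.int32((q+.5)*s)],z==71 and len(L)==4,(255,0,0),1)
    x0,y0=(np.array(proj(cam,[p[0],p[1],60]))*s).astype(int)-[330,290]
    x0,y0=max(x0,0),max(y0,0)
    cv2.imwrite(f"pics/fit_{cam}.png",F[y0:y0+580,x0:x0+660,::-1])
E
python3 m.py
```

```text
top [ 5.77711e+02  3.31390e+01 -2.26000e-01] 14.006341150438224 19
scene [ 5.71e+02  3.30e+01 -2.20e-01] 33.86064694532168 12
top [(array([-114.3, -155.2]), 74, array([ 2.4, 61. ])), (array([-88.3, -26.6]), 156, array([13.8, 14.4])), (array([  34.3, -104.5]), 147, array([13.6, 13.8])), (array([ 84.1, -20.9]), 142, array([13.3, 13.7]))]
scene [(array([90.1, 25. ]), 136, array([ 5.4, 75.3])), (array([ 85.4, -18. ]), 256, array([16.5, 19.8])), (array([-87.2, -23.7]), 216, array([14.7, 18.8])), (array([  35.5, -101.4]), 201, array([14.1, 18.2])), (array([-33.4, -89.4]), 99, array([10.5, 16.8])), (array([ 18. , -95.3]), 459, array([ 42.8, 154. ]))]
```

View pics/fit_top.png

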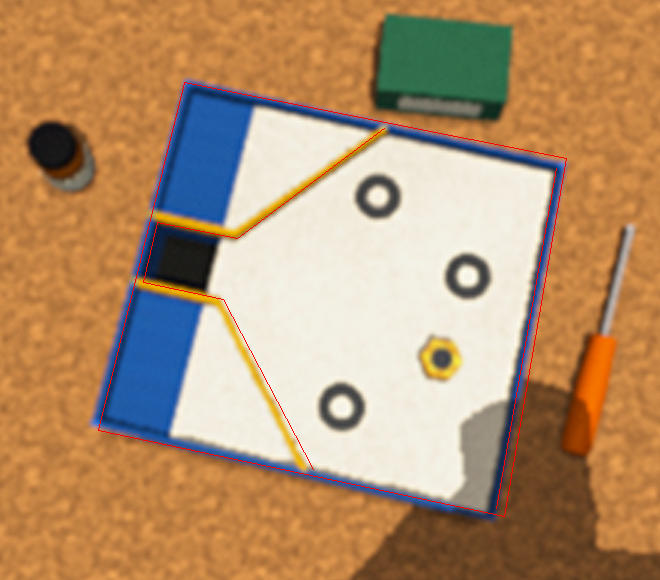

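View pics/fit_scene.png

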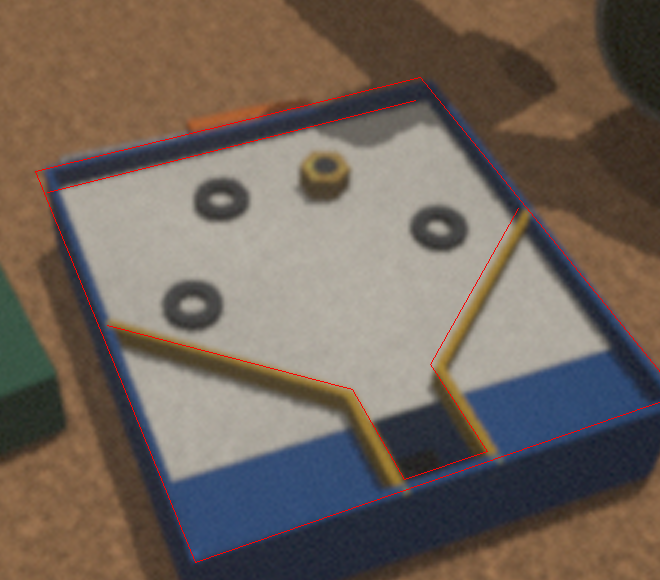

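The tray fit is close but rotated and shifted by a few mm. In the top crop the true rim corners are (186,82), (560,160), (497,517) and (93,427), and the gate corners are (237,236) and (223,299). I'll refit on these clicked points.

```bash
cat > m2.py <<'E'
from h import *
p0=np.load("pose.npy")[0]
C=dict(top=[((145,154),(186,82)),((145,-165),(560,160)),((-145,-165),(497,517)),((-145,154),(93,427)),((25,82),(237,236)),((-25,82),(223,299))],
 scene=[((145,-165),(42,172)),((-145,-165),(423,79)),((145,154),(193,561)),((25,82),(352,391)),((-25,82),(437,366))])
off={c:np.maximum((np.array(proj(c,[p0[0],p0[1],60]))*3).astype(int)-[330,290],0) for c in C}
def r(p,cams=C):
    return np.concatenate([proj(c,[*T(p,a)[0],71])-((np.array(b)+off[c]+.5)/3-.5) for c in cams for a,b in C[c]])
for cams in (["top"],["scene"],["top","scene"]):
    s=least_squares(lambda p:r(p,cams),p0);print(cams,s.x.round(3),s.fun.round(1))
p=s.x;np.save("tp.npy",p)
for c in C: 
    f=arm.grab_frame(c);print(c,[b[0] for b in blobs(c,f,p)])
    for n in arm.silhouettes("nut_center",c):
        v,u=np.nonzero(n["mask"]);print("nut",round(n["score"],2),Ti(p,ray(c,u.mean(),v.mean(),67)[:2]).round(1))
# reach check: fingertips z 58, closed, each gripper yaw
for q in [(0,95),(0,-150),(88,-60),(-88,-60),(120,-60),(35,-140)]:
    w=T(p,q)[0];o=[]
    for th in np.arange(-180,180,30):
        a=p[2]+np.radians(th);rv=cv2.Rodrigues(cv2.Rodrigues(np.array([0,0,a]))[0]@np.diag([1.,-1,-1]))[0].ravel()
        try: o.append(int(arm.solve_ik([*w,133],rv) is not None))
        except Exception as e: o.append(str(e))
    print(q,w.round(),o)
E
python3 m2.py
```

```text
['top'] [ 5.77918e+02  3.55330e+01 -2.36000e-01] [-0.8 -0.6  1.6 -0.   0.4  0.3  0.3  0.1 -0.7  0.5 -0.9 -0.5]
['scene'] [ 5.76627e+02  3.52050e+01 -2.37000e-01] [-0.8 -0.5  1.  -0.1  0.5  0.6  0.6 -0.3 -1.3 -0.1]
['top', 'scene'] [ 5.77213e+02  3.54240e+01 -2.37000e-01] [-0.7 -0.4  1.7  0.3  0.4  0.7  0.3  0.4 -0.6  0.7 -0.9 -0.2 -1.  -0.3
  0.8 -0.   0.3  0.9  0.4 -0.1 -1.5  0.2]
top [array([-87. , -29.6]), array([  36.4, -106.2]), array([ 85.4, -22.1])]
nut 0.48 [[-33.9 -97.2]]
scene [array([151.4, -27.4]), array([ 86.6, -19.1]), array([-86. , -26.7]), array([  37.6, -103.1]), array([-31.2, -91.8]), array([  15. , -139.3])]
nut 0.79 [[-33.4 -95.4]]
(0, 95) [600. 128.] [1, 1, 1, 0, 1, 1, 1, 1, 1, 1, 1, 1]
(0, -150) [ 542. -110.] [1, 1, 1, 0, 1, 1, 1, 1, 1, 1, 1, 1]
(88, -60) [649. -44.] [1, 1, 1, 0, 1, 1, 1, 1, 1, 1, 1, 1]
(-88, -60) [478.  -2.] [1, 1, 1, 0, 1, 1, 1, 1, 1, 1, 1, 1]
(120, -60) [680. -51.] [1, 1, 1, 0, 1, 1, 1, 1, 1, 1, 1, 1]
(35, -140) [ 578. -109.] [1, 1, 1, 0, 1, 1, 1, 1, 1, 1, 1, 1]
```

Both cameras agree to within about 3 mm: A (86,-20), B (-86,-28), C (37,-104) and the nut (-33,-96). I'll push with the two fingertips 14 mm apart as a cradle, first to the funnel centre and then straight through the gate.

```bash
cat >> h.py <<'E'
ZP,ZT=130.,165.   # TCP height pushing / travelling
REACH=17.7+11     # finger centre to ring centre in push direction
def ori(a):
    return cv2.Rodrigues(cv2.Rodrigues(np.array([0,0,a]))[0]@np.diag([1.,-1,-1]))[0].ravel()
def push(ring,goal,gap=5,vel=70,z0=ZT):
    "push a ring lying at ring so that its centre comes to goal (tray xy)"
    P=np.load("tp.npy");ring,goal=np.array(ring,float),np.array(goal,float)
    d=(goal-ring)/np.linalg.norm(goal-ring)
    a=np.arctan2(d[1],d[0])+P[2];q=np.array(arm.read_q());best=None
    for k in (0,np.pi,-np.pi):
        s=arm.solve_ik([*T(P,ring-d*(REACH+gap))[0],z0],ori(a+k))
        if s is not None and (best is None or abs(s-q).max()<best[0]): best=(abs(s-q).max(),ori(a+k))
    o=best[1];s0=T(P,ring-d*(REACH+gap))[0];e=T(P,goal-d*REACH)[0];b=T(P,goal-d*(REACH+6))[0]
    arm.move_ptp([*s0,z0],o)
    arm.move_straight([*s0,ZP],vel=80);f1=np.round(arm.read_ft_force(),1)
    arm.move_straight([*e,ZP],vel=vel);f2=np.round(arm.read_ft_force(),1)
    arm.move_straight([*b,ZP],vel=80);arm.move_straight([*b,ZT],vel=150)
    print("push",ring,goal,"F",f1,f2,"t",arm.read_t())
def look(name):
    P=np.load("tp.npy");I=[]
    for c in ("top","scene"):
        f=arm.grab_frame(c);print(c,[(b[0].tolist(),b[1]) for b in blobs(c,f,P)])
        x,y=np.clip(np.int32(proj(c,[P[0],P[1],60]))-[110,100],0,None)
        I.append(cv2.resize(f[y:y+200,x:x+220],(400,364),interpolation=cv2.INTER_CUBIC))
    cv2.imwrite(f"pics/{name}.png",np.hstack(I)[:,:,::-1])
E
python3 - <<'E'
from h import *
arm.move_gripper(14);print(arm.read_gripper_width(),arm.read_t())
push((86,-20.5),(0,48))
look("a1")
E
```

```text
14.005657826254762 1.475
push [ 86.  -20.5] [ 0. 48.] F [ 0.2 -0.   0.6] [-0.9  0.1 -0.3] t 7.0167
top [([-74.1, -36.7], 136), ([36.4, -106.2], 145), ([43.2, 27.6], 208), ([114.4, -39.6], 78)]
scene [([-85.8, -26.3], 213), ([37.6, -103.1], 192), ([11.5, -39.8], 3975)]
```

View pics/a1.png

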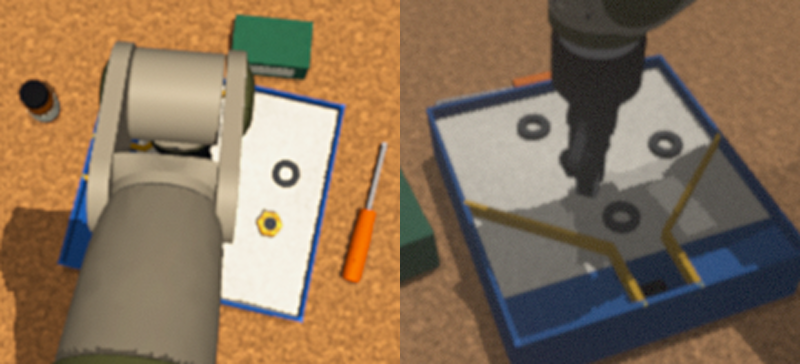

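The ring now sits in the funnel in front of the gate, at scene-half pixel (621,217), and the other rings have not moved. I'll locate it from that pixel and push it through.

```bash
cat >> h.py <<'E'
def click(u,v,z=63):
    P=np.load("tp.npy");x,y=np.clip(np.int32(proj("scene",[P[0],P[1],60]))-[110,100],0,None)
    return Ti(P,ray("scene",(u-400+.5)*220/400-.5+x,(v+.5)*200/364-.5+y,z)[:2])[0]
E
python3 - <<'E'
from h import *
r=click(621,217);print(r)
if np.hypot(*(r-[0,48]))<8:
    r[1]-=1.5
    push((r[0]/2,r[1]),(0,101.5),gap=6)
    look("a2")
E
```

```text
[ 1.52276069 49.65006783]
push [ 0.76138034 48.15006783] [  0.  101.5] F [-0.6 -0.   0.9] [-0.7 -0.1 -0.1] t 10.175
top [([-87.0, -29.6], 157), ([-81.3, 25.6], 96), ([36.4, -106.2], 147), ([11.7, 67.6], 173), ([66.8, 20.6], 101)]
scene [([37.6, -103.1], 188), ([10.5, -37.3], 4787)]
```

View pics/a2.png

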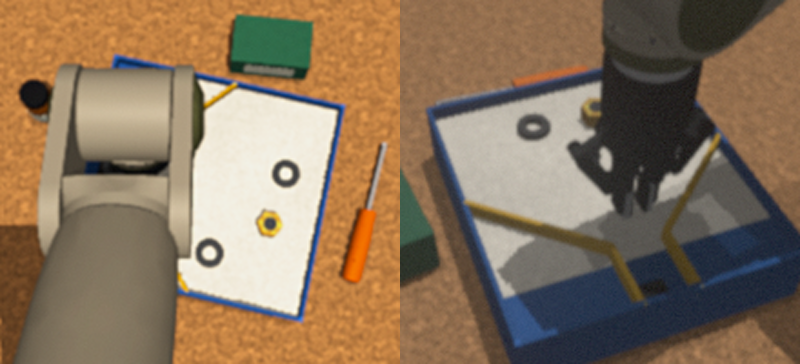

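The ring is no longer on the floor: it has dropped into the slot, dark at (652,288). Stage 1 landed within 2 mm of its target, so I'll run both stages for ring B.

```bash
python3 - <<'E'
from h import *
push((-86.5,-28),(0,48))
push((0,48),(0,101.5),gap=6)
look("b1")
E
```

```text
push [-86.5 -28. ] [ 0. 48.] F [ 0.9 -0.5  0.8] [-0.8  0.   0.1] t 14.0583
push [ 0. 48.] [  0.  101.5] F [ 0.1 -0.   1. ] [ 0.5  0.9 -0.3] t 17.1333
top [([-79.2, 27.4], 99), ([36.4, -106.2], 148), ([10.7, 67.8], 179), ([66.6, 20.7], 102)]
scene [([37.6, -103.0], 188), ([10.4, -37.2], 4795)]
```

View pics/b1.png

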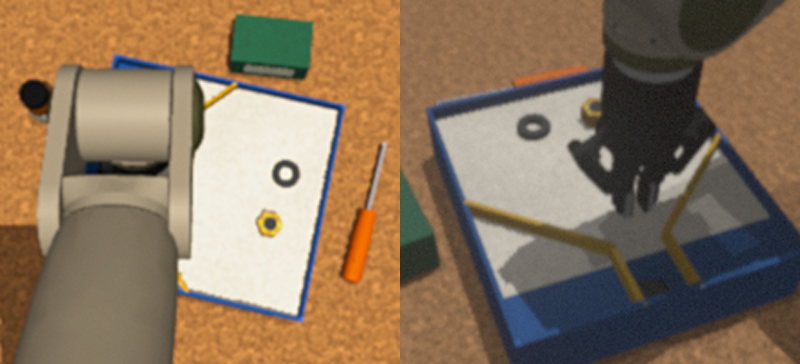

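Ring B has gone through and the nut is untouched. Next I bring ring C to the funnel and check the slot before the final push.

```bash
python3 - <<'E'
from h import *
push((37,-104.5),(0,45))
P=np.load("tp.npy");w=T(P,(0,-60))[0]
arm.move_straight([*w,260],vel=250)
look("c1")
E
```

```text
push [  37.  -104.5] [ 0. 45.] F [0.1 0.6 0.1] [-0.1  0.2 -0.4] t 21.7333
top [([-70.7, 12.6], 97), ([-21.1, 49.2], 138), ([75.9, -78.0], 921)]
scene [([-31.0, -91.0], 106), ([9.5, 2.8], 4767), ([14.5, -152.4], 108)]
```

View pics/c1.png

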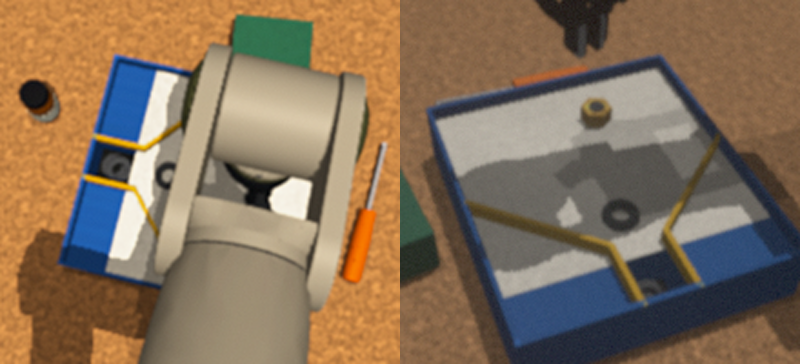

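Two rings lie in the slot at top (117,164). Ring C is before the gate at scene-half (621,215), and the nut is unmoved at (596,110). Now the final push.

```bash
python3 - <<'E'
from h import *
r=click(621,215)-[1.5,2];print(r)
push((r[0]/2,r[1]),(0,101.5),gap=6)
P=np.load("tp.npy");w=T(P,(0,-60))[0]
arm.move_straight([*w,260],vel=250)
look("c2");arm.sleep(0.5)
for n in ("nut_center","jar","screwbox","driver_grip"):
    for d in arm.recognise(n,"scene")[:1]: print(n,np.round(np.array(d["extent"])*[560,420,560,420]))
E
```

```text
[-1.05776507 45.30949228]
push [-0.52888254 45.30949228] [  0.  101.5] F [ 1.1 -0.3 -0.5] [ 0.2 -0.  -0.1] t 25.2583
top [([-69.7, 14.2], 96), ([-45.2, 45.1], 50), ([76.6, -77.7], 891)]
scene [([-31.1, -91.2], 105), ([11.4, 1.7], 4869), ([14.0, -152.4], 108)]
nut_center [286. 155.  21.  16.]
screwbox [154. 191.  55.  68.]
driver_grip [313. 309.  29.  45.]
```

View pics/c2.png

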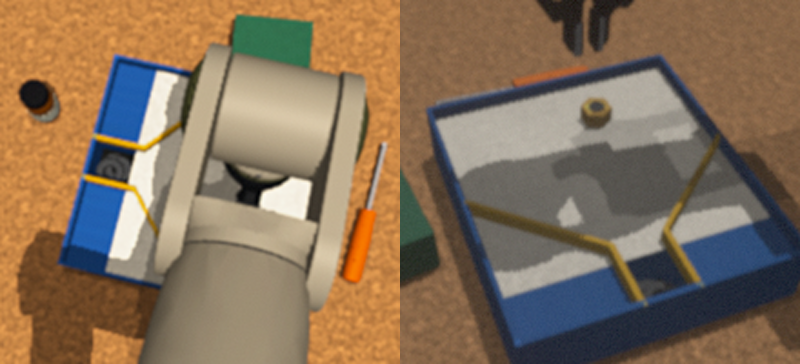

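All three rings are in the slot, well below the floor, at top (113,167) and scene-half (652,287). The nut is unmoved at (596,110), the arm is clear, and nothing has shifted beside the tray.

```bash
python3 -c "
from bench import arm
print(arm.sign_off())"
```

```text
the job is handed in; nothing more can be done
None
```

I swept all three rings one at a time through the gate into the slot and handed the job in at about 26 s; the last pictures show the rings in the slot and the nut, jar, screw box and screwdriver apparently where they started, though no verdict came back.

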